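Uncover the draining pan and hold the cheese basket up to drip

TASK

Lift the loose metal cover with the black handle off the steel draining pan and lay it down, not drop it, handle up on the middle of the blue board. Then lift the white basket with the orange grip, cheese and all, until its underside is at least 3 cm above the rim of the pan, and keep it level and still over the pan so it can drip, for about three seconds; finish while still holding it there. Do not touch or spill the cheese, and leave the other things on the table where they are.

Things in the scene. Friction and masses are not known exactly. Their poses are not given: they have to be found in the camera images.
- pan: Open rectangular stainless steel draining pan, fixed to the table, outside 220 mm (its x) by 180 mm (its y) by 120 mm high, walls and floor 4 mm thick. Origin: centre of its underside, at table height, so the rim is at z = 120 mm. It stands on one side of the robot, left or right.
- cover: Loose grey metal cover lying over the pan at the start, turned as the pan is, 0.3 to 0.5 kg: flat plate 232 mm (its x) by 192 mm (its y), 4 mm thick, with a 10 mm skirt turned down outside the pan rim, 3 mm play all round. Origin: centre of the lower edge of the skirt, 110 mm above the table while on the pan. Total height 47 mm with the black bar handle on top.
- cover_grip (a point): Centre of the black bar handle of the cover, 42 mm above the origin of the cover, same axes. Bar 90 mm long (along x), 14 mm wide (y), 10 mm thick, on two end posts, 23 mm free under it; pinch it across y from above.
- basket: Loose white slotted basket on the floor inside the pan, hidden under the cover at the start; 150 mm (its x) by 106 mm (its y), walls 45 mm high, floor 4 mm, 0.2 kg. Up to 12 mm (in x and in y) off the pan centre and turned up to 0.12 rad from the pan. Origin: centre of its underside. End straps carry a bar over it along x; total height 106 mm, its top 10 mm below the pan rim.
- basket_grip (a point): Centre of the orange grip in the middle of the basket bar, 99 mm above the basket origin: 80 mm long along the basket x, 16 mm wide (y), 14 mm thick; pinch it across y from above. Same axes as the basket.
- cheese: Loose pale cheese block 120 x 80 x 45 mm lying in the basket, 0.3 to 0.6 kg, its top 49 mm above the basket origin. Origin: centre of its underside.
- board: Blue plastic board lying fixed on the table on the other side from the pan, 300 mm (its x) by 260 mm (its y), 15 mm thick. Origin: centre of its underside, so its top is at z = 15 mm.
- knife: Bystander: knife with yellow handle lying between pan and board, 260 mm long (x), 30 mm wide, 18 mm high. Origin: under the middle.
- loaf: Bystander: cheese loaf 160 x 90 x 60 mm at the back of the table. Origin: centre of its underside.
- mould: Bystander: empty white round cheese mould, 110 mm across, 80 mm high, at the back. Origin: centre of its underside.
- spray: Bystander: white bottle with blue cap, 72 mm across, 200 mm high, on the right. Origin: centre of its underside.
- roll: Bystander: standing white paper roll, 110 mm across, 220 mm high, on the left. Origin: centre of its underside.
- weight: Bystander: brass check weight, 56 mm across, 76 mm high, on the right. Origin: centre of its underside.

How it is judged:
By the outcome, as a careful person would: the job done as asked, in the order asked, and still so for the second after the job is handed in, while the arm keeps its last pose, push and grip.
It also fails if it takes over 72 s, if anything falls off the work surface, if the arm or the gripper's body presses on something with over 40 N, if the wrist force passes 120 N, or if a joint passes its speed limit or range.

ROBOT

A 6-joint arm with a two-finger parallel gripper is mounted at the origin on the work surface. World frame = base frame: x ahead of the robot, y to its left, z up, the work surface at z = 0. Lengths are in m, angles in rad, forces in N, time in s.
With the tool pointing down it reaches from about 0.3 to 0.825 m from the base axis. Payload 5.4 kg.
Tool frame: the origin (TCP) lies midway between the tips of the shut fingers; the grasp point (between the pads) lies 19 mm behind it (grasp_offset is the distance from the TCP to the grasp point, in m); x points along the fingers, z is the direction in which the jaws open and shut, and the axes are right-handed (so a half turn about x gives the same grasp; the last joint's range is limited). The gripper opens to 92 mm and grips with 3 to 60 N. Pads are 20 mm wide; open, the fingers measure 128 mm over their backs; the gripper's body (75 mm by 189 mm) begins 69 mm behind the grasp point.
Start: joints at [-1.485, 0.158, 1.597, -0, 1.386, -0.21], TCP at [0.168, -0.55, 0.215] pointing down, gripper open.
Joint ranges: [-2.91, 2.91], [-0.94, 2.29], [0.18, 2.7], [-1.29, 4.43], [0.17, 2.64], [-3, 3]. Speed limits (rad/s): [2.57, 2.57, 3.14, 3.14, 3.14, 3.14].

INTERFACE

Orientations are given as a 3x3 rotation matrix whose columns are the frame's x, y, z axes.
In Python, from rig import sense, snapshot, camera_model, close_job, grasp_offset gives the robot as it stands.
- The arm moves only by the tool servo_tool, never from a script. Its argument "steps" is a list of rows, each a list of 7 numbers: the closure in counts, from 0 (fully open) to 255 (shut), then the shift along the world's x, y, z in units of 0.08 m (1.0 is 0.08 m), then the turn, a rotation vector about the world's x, y, z in units of 90 degrees (1.0 is 90 degrees). A call has 1 to 12 rows; each row shifts and turns the commanded pose from where the row before left it; what a row does not reach is not made up. A row lasts 1/12 s, in which the tool goes at most 41.7 mm and 7.16 degrees, less where a joint would pass 70% of its speed; a pose out of reach is approached as far as the arm can. A call with a number of a shift or a turn outside -1 to 1 is refused whole. A call with a gripper value outside its range is refused whole. The fingers move at their own pace and stop on an object; "newtons" is the grip in N (left out, the last holds). Time passes only in rows, so rows that do not move let the fingers close. It gives the time, the measured TCP pose, the force and the opening at its end, in the units of the state.
- sense(): the state, without advancing time (a new reading comes with each control period).
- snapshot(name): name is "side" or "top"; returns the picture (400x640x3 uint8, red, green, blue); there is no depth.
- camera_model(name): a dict with "intrinsics" (3x3 intrinsics, pixels), "xyz" and "attitude" of the camera in the world. Camera axes: x right, y down, z forward; pixel columns grow to the right and rows downward; lengths in m; the calibration is good to about 2 mm. A picture is of the moment at which its call begins. camera_model takes no time and is no camera call.
- close_job(): hands the job in, once; it reports no verdict.
The state is a dict: "clock": time; "joint_pos": joint angles; "joint_vel": joint speeds; "joint_efforts": joint torques, N m; "tool_pos": TCP position; "tool_rot": TCP orientation; "force": force on the tool from outside, world axes, zero at the start; "ft_torque": the same for the moment, N m; "width": opening from 0.0 (shut) to 1.0 (fully open).
Only numpy, scipy, OpenCV 4.12 (cv2) and the standard library are available. Lean on these libraries where they do the work, as an engineer would, in place of code of your own. Each camera call takes 0.05 s, during which the arm holds its last target. There are 200 camera calls.

## Working session

There is one attempt and no reset: what is moved stays moved. The work goes in short steps, Python scripts to look and compute and a tool call to move; the robot and the scene stay as the last step left them, time stands still between calls to the robot, and variables do not carry over. Pictures are saved under pics/ and viewed, about 8 in all and at most 12, crops included, and the job is handed in when it is done.

Besides the shell and the picture viewer there is one more tool, called after ">>>" as name(argument=value, ...) on one line, values as JSON. servo_tool: Moves the arm, as the interface text tells. Shifts and turns lie within -1 to 1; 1 stands for 0.08 m of shift or 90 degrees of turn. Its arguments: {"type":"object","properties":{"steps":{"type":"array"},"newtons":{"type":"number"}},"required":["steps"]}

```bash
mkdir -p pics; cat > h.py <<'E'
import numpy as np, cv2
from rig import sense, snapshot, camera_model, close_job, grasp_offset
def save(n,f):
    im=snapshot(n); cv2.imwrite(f'pics/{f}.png',cv2.cvtColor(im,cv2.COLOR_RGB2BGR)); return im
def cast(n,uv,z):
    c=camera_model(n); K=np.array(c['intrinsics']); R=np.array(c['attitude']); p=np.array(c['xyz'])
    d=R@np.linalg.inv(K)@np.array([uv[0],uv[1],1.]); return p+d*(z-p[2])/d[2]
def proj(n,P):
    c=camera_model(n); K=np.array(c['intrinsics']); R=np.array(c['attitude']); p=np.array(c['xyz'])
    q=K@R.T@(np.array(P)-p); return q[:2]/q[2]
E
python3 - <<'E'
from h import *
for n in('side','top'):
    save(n,n+'0'); c=camera_model(n); print(n,np.round(c['xyz'],3),np.round(c['attitude'],2).tolist(),np.round(c['intrinsics'],0).tolist())
s=sense(); print(s); print(grasp_offset() if callable(grasp_offset) else grasp_offset)
a=cv2.imread('pics/top0.png');b=cv2.imread('pics/side0.png')
E
```

```text
side [ 0.388 -1.278  0.87 ] [[0.99, -0.05, 0.13], [-0.14, -0.51, 0.85], [0.03, -0.86, -0.51]] [[459.0, 0.0, 318.0], [0.0, 459.0, 195.0], [0.0, 0.0, 1.0]]
top [ 0.474 -0.019  1.314] [[-0.03, -1.0, 0.07], [-1.0, 0.03, 0.01], [-0.01, -0.07, -1.0]] [[368.0, 0.0, 322.0], [0.0, 368.0, 197.0], [0.0, 0.0, 1.0]]
{'clock': 0.1, 'joint_pos': array([-1.48513212e+00,  1.58977049e-01,  1.59810569e+00,  3.09825065e-06,
        1.38623414e+00, -2.10114639e-01]), 'joint_vel': array([-0.00139697, -0.00067426, -0.0010735 , -0.00078987, -0.0007825 ,
       -0.00165024]), 'joint_efforts': array([ 9.61805517e-05, -3.86502886e+01, -3.22959638e+01,  7.01953587e-02,
        3.39742948e-02, -5.54991129e-05]), 'tool_pos': array([ 0.16752606, -0.54945135,  0.21372275]), 'tool_rot': array([[-1.44489722e-04,  9.56575602e-01,  2.91484299e-01],
       [ 1.71816757e-03,  2.91484109e-01, -9.56574128e-01],
       [-9.99998514e-01,  3.62603741e-04, -1.68567364e-03]]), 'force': array([-0.4947692 , -0.47305018, -0.35363231]), 'ft_torque': array([-0.01293498, -0.01168019, -0.03059569]), 'width': 0.9949408229660618}
0.0187
```

View pics/top0.png

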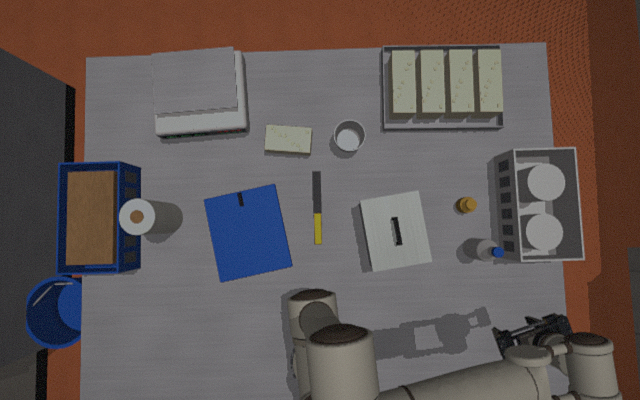

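View pics/side0.png

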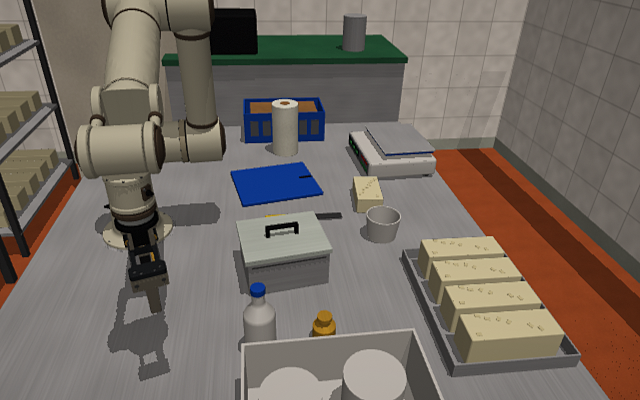

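The top view shows the cover at about (395,231) with its black handle, the board at about (248,232), and the knife between them at (318,208). The side view agrees: spray and weight stand to the right of the pan, and the roll is beyond the board.

```bash
python3 - <<'E'
from h import *
t=cv2.cvtColor(cv2.imread('pics/top0.png'),cv2.COLOR_BGR2RGB).astype(int)
def big(m,k=1):
    c,_=cv2.findContours(m.astype(np.uint8),cv2.RETR_EXTERNAL,cv2.CHAIN_APPROX_NONE); return max(c,key=cv2.contourArea)
def rect(m,z,n='top'):
    c=big(m)[:,0,:]; P=np.array([cast(n,u,z)[:2] for u in c]).astype(np.float32)
    r=cv2.minAreaRect(P); return np.round(cv2.boxPoints(r),4).tolist(),np.round(r[0],4),np.round(r[1],4),r[2]
R,G,B=t[...,0],t[...,1],t[...,2]
blue=(B>R+60)&(B>90); roi=np.zeros_like(blue); roi[175:290,195:300]=1
print('board',rect(blue&roi,.015))
roi[:]=0; roi[185:280,352:440]=1
dark=(t.max(2)<60)&roi; print('handle',rect(dark,.157))
v,u=np.nonzero(dark); print(u.mean(),v.mean(),cast('top',(u.mean(),v.mean()),.157))
print(t[215,375],t[230,345],t[230,445],t[260,372],t[200,352])
g=t.sum(2); 
print(g[230,352:440:2].tolist())
print(g[180:285:2,380].tolist())
for n in ('knife',):
    y=(R>150)&(B<90)&(G>120); y[:, :300]=0; y[:,335:]=0; print('knife handle',rect(y,.018))
s=cv2.imread('pics/side0.png').astype(int); d=(s.max(2)<45); d[:210]=0;d[245:]=0;d[:,:255]=0;d[:,305:]=0
v,u=np.nonzero(d); print('side handle px',u.min(),u.max(),v.min(),v.max(), 'row of top edge', [int(v[u==x].min()) for x in range(u.min(),u.max()+1,4)])
E
```

```text
board ([[0.28349998593330383, 0.35339999198913574], [0.33250001072883606, 0.10170000046491623], [0.6229000091552734, 0.1582999974489212], [0.5738999843597412, 0.4099999964237213]], array([0.4532, 0.2559]), array([0.2959, 0.2564]), 11.012152671813965)
handle ([[0.40389999747276306, -0.2379000037908554], [0.4058000147342682, -0.2547000050544739], [0.4909000098705292, -0.24469999969005585], [0.48890000581741333, -0.2280000001192093]], array([ 0.4474, -0.2413]), array([0.0856, 0.0169]), 6.675207138061523)
385.58762886597935 232.3556701030928 [ 0.44308669 -0.20676936  0.157     ]
[147 150 148] [117 116 119] [120 117 123] [150 151 147] [116 115 116]
[356, 309, 259, 262, 260, 257, 169, 440, 447, 436, 435, 436, 429, 437, 437, 438, 431, 428, 440, 440, 322, 297, 69, 84, 424, 439, 439, 417, 430, 431, 424, 433, 423, 426, 441, 422, 436, 378, 355, 352, 356, 347, 339, 345]
[341, 346, 351, 347, 347, 328, 335, 353, 376, 435, 442, 441, 444, 436, 443, 438, 426, 440, 439, 437, 439, 453, 436, 433, 422, 437, 444, 423, 442, 443, 432, 426, 423, 421, 415, 415, 426, 427, 433, 422, 420, 425, 418, 413, 413, 399, 355, 354, 344, 344, 336, 358, 346]
knife handle ([[0.4300000071525574, 0.014499999582767487], [0.4300000071525574, 0.014499999582767487], [0.42660000920295715, 0.014600000344216824], [0.42660000920295715, 0.014600000344216824]], array([0.4283, 0.0145]), array([0.0035, 0.    ]), 178.42506408691406)
side handle px 266 297 222 237 row of top edge [226, 226, 225, 224, 224, 223, 223, 222]
```

```bash
python3 - <<'E'
from h import *
t=cv2.imread('pics/top0.png').astype(int); g=t.sum(2)
m=np.zeros(g.shape,np.uint8); m[185:280,352:440]=(g>395)[185:280,352:440]; m=cv2.morphologyEx(m,cv2.MORPH_OPEN,np.ones((3,3),np.uint8))
c,_=cv2.findContours(m,0,1); c=max(c,key=cv2.contourArea)[:,0]
P=np.array([cast('top',u,.124)[:2] for u in c],np.float32); r=cv2.minAreaRect(P)
print('cover',r); print(cv2.boxPoints(r))
for p in ([.4474,-.2413,.157],):print(proj('side',p),proj('top',p))
d=(t.max(2)<40).astype(np.uint8); d[:,:385]=0; d[:,405:]=0; d[:210]=0;d[250:]=0
c,_=cv2.findContours(d,0,1);c=max(c,key=cv2.contourArea)[:,0]
print('bar',cv2.minAreaRect(np.array([cast('top',u,.157)[:2] for u in c],np.float32)))
hsv=cv2.cvtColor(t.astype(np.uint8),cv2.COLOR_BGR2HSV); y=cv2.inRange(hsv,(20,120,80),(40,255,255)); y[:,:300]=0;y[:,335:]=0
v,u=np.nonzero(y);print(u.min(),u.max(),v.min(),v.max(),cast('top',(u.mean(),v.max()),.018))
E
```

```text
cover ((0.4475772976875305, -0.24445641040802002), (0.23249083757400513, 0.19126510620117188), 8.21690845489502)
[[ 0.3188573  -0.16641952]
 [ 0.34619313 -0.35572112]
 [ 0.5762973  -0.3224933 ]
 [ 0.54896146 -0.1331917 ]]
[281.54840731 223.87020805] [396.5980489  230.65383506]
bar ((0.44733381271362305, -0.24111324548721313), (0.08270293474197388, 0.013506137765944004), 8.904827117919922)
314 321 213 243 [0.40903774 0.00992062 0.018     ]
```

>>> servo_tool(steps=[[0,0,0,0.2,0,0,0],[0,0,0,0.3,0,0,0],[0,0,0,0.3,0,0,-0.032],[0,0.2,0.22,0.1,0,0,-0.032],[0,0.3,0.33,0,0,0,-0.032],[0,0.3,0.33,0,0,0,0],[0,0.3,0.33,0,0,0,0],[0,0.3,0.33,0,0,0,0],[0,0.3,0.33,0,0,0,0],[0,0.3,0.33,0,0,0,0],[0,0.3,0.33,0,0,0,0],[0,0.3,0.33,0,0,0,0]], newtons=40)

```text
clock: 1.1
tool_pos: [0.3763, -0.3195, 0.2862]
tool_rot: [[-0.0, 0.99, 0.144], [0.001, 0.144, -0.99], [-1.0, -0.0, -0.001]]
force: [0.5, -1.1, 0.3]
width: 1.003
```

>>> servo_tool(steps=[[0,0.3,0.33,0,0,0,0],[0,0.3,0.33,0,0,0,0],[0,0.2,0.2,0,0,0,0],[0,0.1,0.1,0,0,0,0],[0,0,0,0,0,0,0],[0,0,0,0,0,0,0],[0,0,0,0,0,0,0]])

```text
clock: 1.68
tool_pos: [0.4468, -0.2455, 0.2864]
tool_rot: [[-0.001, 0.99, 0.143], [-0.0, 0.143, -0.99], [-1.0, -0.001, 0.0]]
force: [0.2, -0.4, -0.6]
width: 1.002
```

>>> servo_tool(steps=[[0,0.01,0.04,-0.2,0,0,0],[0,0,0,-0.25,0,0,0],[0,0,0,-0.25,0,0,0],[0,0,0,-0.25,0,0,0],[0,0,0,-0.25,0,0,0],[0,0,0,-0.2,0,0,0],[0,0,0,-0.2,0,0,0],[0,0,0,-0.1,0,0,0],[0,0,0,-0.1,0,0,0],[0,0,0,-0.1,0,0,0],[0,0,0,0,0,0,0],[0,0,0,0,0,0,0]])

```text
clock: 2.68
tool_pos: [0.4484, -0.2415, 0.1348]
tool_rot: [[0.0, 0.99, 0.144], [-0.0, 0.144, -0.99], [-1.0, 0.0, 0.0]]
force: [-0.2, 0.4, 0.1]
width: 1.0
```

```bash
python3 - <<'E'
from h import *
im=save('side','s1'); cv2.imwrite('pics/s1c.png',cv2.resize(cv2.imread('pics/s1.png')[130:330,180:400],None,fx=3,fy=3))
E
```

```text
(no output)
```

View pics/s1c.png

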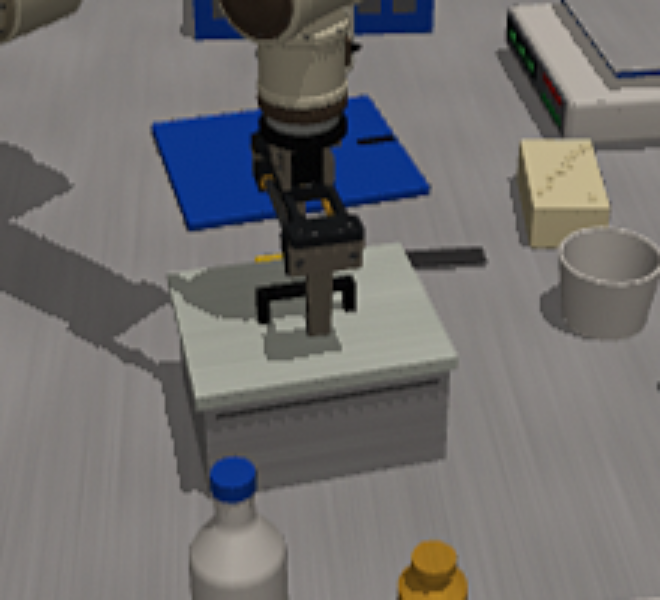

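The crop shows the near finger at (318,300), in front of the middle of the bar (260–355), with its tip clear of the plate. I'll close and test the lift.

>>> servo_tool(steps=[[255,0,0,0,0,0,0],[255,0,0,0,0,0,0],[255,0,0,0,0,0,0],[255,0,0,0,0,0,0],[255,0,0,0,0,0,0],[255,0,0,0,0,0,0],[255,0,0,0,0,0,0],[255,0,0,0,0,0,0],[255,0,0,0,0,0,0],[255,0,0,0,0,0,0]], newtons=50)

```text
clock: 3.57
tool_pos: [0.4484, -0.2412, 0.1346]
tool_rot: [[-0.0, 0.99, 0.145], [0.0, 0.145, -0.99], [-1.0, -0.0, -0.0]]
force: [0.1, 0.2, 0.0]
width: 0.302
```

>>> servo_tool(steps=[[255,0,0,0.03,0,0,0],[255,0,0,0.05,0,0,0],[255,0,0,0.1,0,0,0],[255,0,0,0.1,0,0,0],[255,0,0,0.15,0,0,0],[255,0,0,0.15,0,0,0],[255,0,0,0.15,0,0,0],[255,0,0,0.15,0,0,0],[255,0,0,0.1,0,0,0],[255,0,0,0.05,0,0,0],[255,0,0,0,0,0,0],[255,0,0,0,0,0,0]])

```text
clock: 4.57
tool_pos: [0.4483, -0.2411, 0.2168]
tool_rot: [[-0.0, 0.99, 0.145], [0.0, 0.145, -0.99], [-1.0, -0.0, -0.0]]
force: [1.1, 0.4, -3.2]
width: 0.143
```

```bash
python3 - <<'E'
from h import *
im=save('side','s2'); cv2.imwrite('pics/s2c.png',cv2.resize(cv2.imread('pics/s2.png')[100:300,180:400],None,fx=3,fy=3))
s=sense();print(s['force'],s['ft_torque'],s['width'])
E
```

```text
[ 0.24784857 -0.21568825 -3.16641724] [ 0.02307187  0.00712236 -0.00987839] 0.1483922940965202
```

View pics/s2c.png

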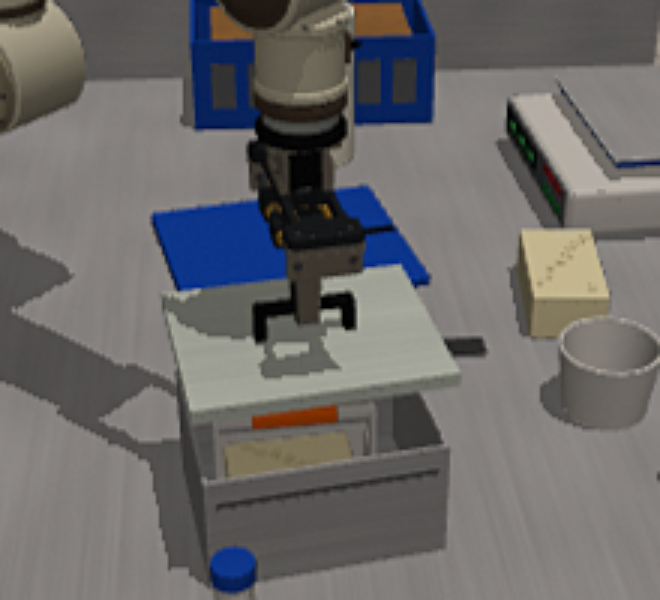

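The cover is level and held, with the orange grip visible in the pan below at crop (295,417). Next is the carry over to the board.

>>> servo_tool(steps=[[255,0,0.08,0.05,0,0,0],[255,0,0.16,0.05,0,0,0],[255,0,0.25,0,0,0,0],[255,0,0.25,0,0,0,0],[255,0,0.25,0,0,0,0],[255,0.01,0.25,0,0,0,0.005],[255,0.01,0.25,0,0,0,0.005],[255,0.01,0.25,0,0,0,0.005],[255,0.01,0.25,0,0,0,0.005],[255,0.01,0.25,0,0,0,0.005],[255,0.01,0.25,0,0,0,0.005],[255,0,0.25,0,0,0,0]])

```text
clock: 5.62
tool_pos: [0.4527, -0.02, 0.2251]
tool_rot: [[-0.0, 0.981, 0.192], [0.0, 0.192, -0.981], [-1.0, 0.0, -0.0]]
force: [-0.5, 0.5, -3.9]
width: 0.142
```

>>> servo_tool(steps=[[255,0,0.25,0,0,0,0],[255,0,0.25,0,0,0,0],[255,0,0.25,0,0,0,0],[255,0,0.25,0,0,0,0],[255,0,0.25,0,0,0,0],[255,0,0.25,0,0,0,0],[255,0,0.25,0,0,0,0],[255,0,0.25,0,0,0,0],[255,0,0.25,0,0,0,0],[255,0,0.25,0,0,0,0],[255,0,0.25,0,0,0,0],[255,0,0.25,0,0,0,0]])

```text
clock: 6.62
tool_pos: [0.4521, 0.2198, 0.2251]
tool_rot: [[-0.001, 0.981, 0.192], [0.0, 0.192, -0.981], [-1.0, -0.0, -0.0]]
force: [-0.4, 0.1, -3.3]
width: 0.14
```

>>> servo_tool(steps=[[255,0,0.2,0,0,0,0],[255,0,0.13,0,0,0,0],[255,0,0.08,0,0,0,0],[255,0,0.05,0,0,0,0],[255,0,0,0,0,0,0],[255,0,0,0,0,0,0],[255,0,0,0,0,0,0]])

```text
clock: 7.2
tool_pos: [0.4532, 0.2541, 0.225]
tool_rot: [[-0.0, 0.982, 0.19], [-0.0, 0.19, -0.982], [-1.0, -0.0, 0.0]]
force: [0.8, -0.6, -2.9]
width: 0.146
```

```bash
python3 - <<'E'
from h import *
save('side','s3');save('top','t3')
s=sense();print(s['tool_pos'],s['tool_rot'][:2,2],s['force'],s['ft_torque'],s['width'])
a=cv2.imread('pics/s3.png')[90:300,150:430];b=cv2.imread('pics/t3.png')[130:340,180:460]
cv2.imwrite('pics/c3.png',cv2.resize(np.vstack([a,b]),None,fx=1.42,fy=1.42,interpolation=cv2.INTER_CUBIC))
E
```

```text
[0.45332321 0.25418247 0.22503401] [ 0.18998594 -0.9817868 ] [ 0.11851491 -0.29424553 -2.70072382] [ 0.02811719 -0.01091418  0.01622628] 0.1451422041979522
```

View pics/c3.png

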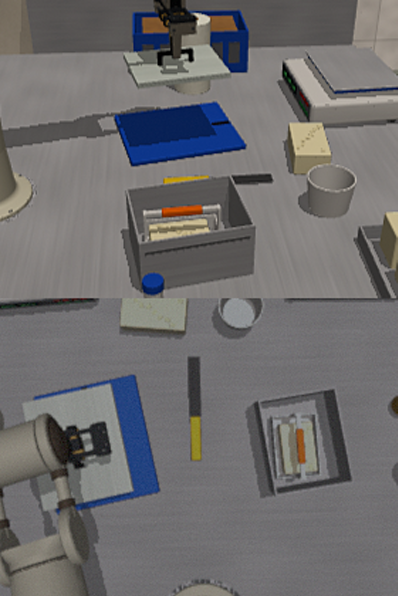

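The cover is over the board, and its shadow falls on the board. The top half also shows the open pan with the basket at about crop (300,447), cheese in place. I'll lower in fast steps, then slow ones until contact.

>>> servo_tool(steps=[[255,0,0.02,-0.1,0,0,0],[255,0,0,-0.2,0,0,0],[255,0,0,-0.25,0,0,0],[255,0,0,-0.25,0,0,0],[255,0,0,-0.25,0,0,0],[255,0,0,-0.25,0,0,0],[255,0,0,-0.25,0,0,0],[255,0,0,-0.2,0,0,0],[255,0,0,-0.15,0,0,0],[255,0,0,-0.1,0,0,0],[255,0,0,-0.05,0,0,0],[255,0,0,0,0,0,0]])

```text
clock: 8.3
tool_pos: [0.4529, 0.2562, 0.0604]
tool_rot: [[-0.001, 0.982, 0.191], [-0.0, 0.191, -0.982], [-1.0, -0.001, 0.0]]
force: [-1.2, -0.7, -3.9]
width: 0.144
```

>>> servo_tool(steps=[[255,0,0,-0.03,0,0,0],[255,0,0,-0.03,0,0,0],[255,0,0,-0.03,0,0,0],[255,0,0,-0.03,0,0,0],[255,0,0,0,0,0,0],[255,0,0,0,0,0,0]])

```text
clock: 8.8
tool_pos: [0.4531, 0.2564, 0.0513]
tool_rot: [[-0.0, 0.982, 0.191], [-0.0, 0.191, -0.982], [-1.0, -0.0, 0.0]]
force: [-0.3, 0.5, -3.7]
width: 0.148
```

>>> servo_tool(steps=[[255,0,0,-0.015,0,0,0],[255,0,0,-0.015,0,0,0],[255,0,0,-0.015,0,0,0],[255,0,0,0,0,0,0],[255,0,0,0,0,0,0]])

```text
clock: 9.22
tool_pos: [0.4531, 0.2563, 0.0477]
tool_rot: [[-0.0, 0.982, 0.191], [-0.0, 0.191, -0.982], [-1.0, -0.0, 0.0]]
force: [-1.2, -0.1, -3.5]
width: 0.145
```

>>> servo_tool(steps=[[255,0,0,-0.01,0,0,0],[255,0,0,-0.01,0,0,0],[255,0,0,0,0,0,0],[255,0,0,0,0,0,0]])

```text
clock: 9.55
tool_pos: [0.4531, 0.2564, 0.0461]
tool_rot: [[-0.0, 0.982, 0.191], [-0.0, 0.191, -0.982], [-1.0, -0.0, -0.0]]
force: [0.7, 0.7, -4.6]
width: 0.145
```

>>> servo_tool(steps=[[255,0,0,-0.01,0,0,0],[255,0,0,-0.01,0,0,0],[255,0,0,0,0,0,0],[255,0,0,0,0,0,0]])

```text
clock: 9.88
tool_pos: [0.4534, 0.2564, 0.0457]
tool_rot: [[-0.0, 0.982, 0.191], [-0.0, 0.191, -0.982], [-1.0, -0.0, 0.0]]
force: [-3.8, -1.1, 5.7]
width: 0.145
```

Contact shows at TCP z = 0.0457: the force went from −4 to +5.7 N, and the height fits the cover resting on the board. I'll release, raise and move back toward the pan.

>>> servo_tool(steps=[[0,0,0,0,0,0,0],[0,0,0,0,0,0,0],[0,0,0,0,0,0,0],[0,0,0,0,0,0,0],[0,0,0,0,0,0,0],[0,0,0,0,0,0,0],[0,0,0,0,0,0,0],[0,0,0,0,0,0,0],[0,0,0,0,0,0,0],[0,0,0,0,0,0,0],[0,0,0,0,0,0,0],[0,0,0,0,0,0,0]])

```text
clock: 10.88
tool_pos: [0.4532, 0.2564, 0.0446]
tool_rot: [[-0.0, 0.982, 0.191], [-0.0, 0.191, -0.982], [-1.0, -0.0, 0.0]]
force: [-0.7, -1.0, 0.2]
width: 0.987
```

>>> servo_tool(steps=[[0,0,0,0.1,0,0,0],[0,0,0,0.2,0,0,0],[0,0,0,0.3,0,0,0],[0,0,0,0.3,0,0,0],[0,0,0,0.3,0,0,0],[0,0,0,0.3,0,0,0],[0,0,0,0.3,0,0,0],[0,0,0,0.3,0,0,0],[0,0,0,0.2,0,0,0],[0,0,0,0.1,0,0,0],[0,0,0,0,0,0,0],[0,0,0,0,0,0,0]])

```text
clock: 11.88
tool_pos: [0.453, 0.2563, 0.2363]
tool_rot: [[-0.0, 0.982, 0.191], [-0.0, 0.191, -0.982], [-1.0, -0.0, 0.0]]
force: [-0.8, 1.0, -0.2]
width: 1.003
```

>>> servo_tool(steps=[[0,0,-0.15,0,0,0,0],[0,0,-0.3,0,0,0,0],[0,0,-0.3,0,0,0,0],[0,0,-0.3,0,0,0,0],[0,0,-0.3,0,0,0,0],[0,0,-0.3,0,0,0,0],[0,0,-0.3,0,0,0,0],[0,0,-0.3,0,0,0,0],[0,0,-0.3,0,0,0,0],[0,0,-0.3,0,0,0,0],[0,0,-0.15,0,0,0,0],[0,0,0,0,0,0,0]])

```text
clock: 12.88
tool_pos: [0.4521, 0.0139, 0.235]
tool_rot: [[-0.003, 0.982, 0.187], [-0.0, 0.187, -0.982], [-1.0, -0.003, -0.0]]
force: [0.5, 0.4, 0.1]
width: 0.997
```

```bash
cat > m.py <<'E'
from h import *
import sys
def run(k):
    for n in ('top','side'): save(n,n[0]+k)
    t=cv2.imread(f'pics/t{k}.png')
    def rc(m,z,n='top'):
        c,_=cv2.findContours(m,0,1); c=max(c,key=cv2.contourArea)[:,0]
        return c,cv2.minAreaRect(np.array([cast(n,u,z)[:2] for u in c],np.float32))
    hsv=cv2.cvtColor(t,cv2.COLOR_BGR2HSV); o=cv2.inRange(hsv,(3,150,90),(18,255,255)); o[:,:370]=0;o[:,430:]=0;o[:200]=0;o[270:]=0
    v,u=np.nonzero(o); print('orange n',len(u),u.min(),u.max(),v.min(),v.max()); print('grip top',rc(o,.110)[1], cast('top',(u.mean(),v.mean()),.110))
    P=np.array([cast('top',q,.110)[:2] for q in zip(u,v)]); w=np.linalg.eigh(np.cov(P.T))[1][:,1]; print('yaw',np.degrees(np.arctan2(w[1],w[0])))
    s=cv2.imread(f'pics/s{k}.png'); hs=cv2.cvtColor(s,cv2.COLOR_BGR2HSV); o=cv2.inRange(hs,(3,150,90),(18,255,255)); o[:200]=0;o[260:]=0;o[:,:240]=0;o[:,:330]=o[:,:330];o[:,330:]=0
    v,u=np.nonzero(o); print('side orange',u.min(),u.max(),v.min(),v.max(),u.mean(),v.mean(),cast('side',(u.mean(),v.mean()),.105))
    cv2.imwrite(f'pics/c{k}.png',np.hstack([cv2.resize(t[165:285,190:440],None,fx=3,fy=3)]))
run(sys.argv[1])
E
python3 m.py 4
```

```text
orange n 104 389 394 222 245
grip top ((0.43744009733200073, -0.23302897810935974), (0.07476603239774704, 0.014195741154253483), 1.964854121208191) [ 0.43627175 -0.23312864  0.11      ]
yaw -177.59040310145164
side orange 264 292 234 242 277.6470588235294 238.1283422459893 [ 0.43610636 -0.2347738   0.105     ]
```

View pics/c4.png

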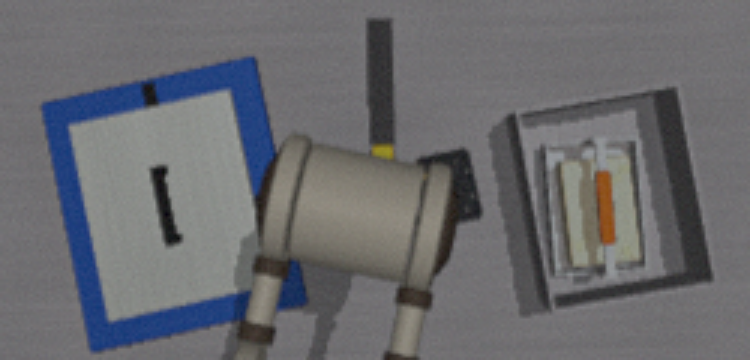

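The cover lies handle up and centred on the board, with an even blue margin. The grip is at top-view pixels u 389–394, v 222–245, which gives (0.4365, −0.234) and a yaw of about 2.2°. That is about (−10, +9) mm and 6° from the pan, inside the stated limits, and the side view agrees to 2 mm.

>>> servo_tool(steps=[[100,-0.02,-0.15,0,0,0,-0.014],[100,-0.02,-0.3,0,0,0,-0.014],[100,-0.02,-0.3,0,0,0,-0.014],[100,-0.02,-0.3,0,0,0,-0.014],[100,-0.02,-0.3,0,0,0,-0.014],[100,-0.02,-0.3,0,0,0,-0.014],[100,-0.02,-0.3,0,0,0,-0.014],[100,-0.02,-0.3,0,0,0,0],[100,-0.02,-0.3,0,0,0,0],[100,-0.02,-0.3,0,0,0,0],[100,0,-0.2,0,0,0,0],[100,0,-0.05,0,0,0,0]])

```text
clock: 13.98
tool_pos: [0.4371, -0.2326, 0.2359]
tool_rot: [[-0.001, 0.999, 0.037], [0.0, 0.037, -0.999], [-1.0, -0.001, -0.0]]
force: [-0.0, -0.5, 0.9]
width: 0.61
```

>>> servo_tool(steps=[[100,0,0,0,0,0,0],[100,0,0,0,0,0,0],[100,0,0,0,0,0,0],[100,0,0,0,0,0,0]])

```text
clock: 14.32
tool_pos: [0.4374, -0.2304, 0.2366]
tool_rot: [[0.0, 0.999, 0.04], [0.0, 0.04, -0.999], [-1.0, 0.0, -0.0]]
force: [0.4, -0.7, 0.9]
width: 0.605
```

>>> servo_tool(steps=[[100,-0.01,-0.045,-0.15,0,0,0],[100,0,0,-0.25,0,0,0],[100,0,0,-0.25,0,0,0],[100,0,0,-0.25,0,0,0],[100,0,0,-0.25,0,0,0],[100,0,0,-0.15,0,0,0],[100,0,0,-0.08,0,0,0],[100,0,0,0,0,0,0],[100,0,0,0,0,0,0]])

```text
clock: 15.07
tool_pos: [0.4364, -0.2351, 0.1262]
tool_rot: [[-0.0, 0.999, 0.038], [0.0, 0.038, -0.999], [-1.0, -0.0, -0.0]]
force: [-0.3, -0.2, 0.2]
width: 0.607
```

```bash
python3 - <<'E'
from h import *
save('side','s5');a=cv2.imread('pics/s5.png')
s=sense();p=s['tool_pos'];print(p,s['tool_rot'][:,2])
print(proj('side',p),proj('side',p+[0,-.028,0]),proj('side',p+[0,.028,0]))
cv2.imwrite('pics/c5.png',cv2.resize(a[180:300,210:350],None,fx=5,fy=5))
E
```

```text
[ 0.43680119 -0.23551769  0.12687818] [ 3.83191848e-02 -9.99265144e-01  9.01505940e-04]
[277.75414683 231.88092216] [278.38215435 237.84420517] [277.14916562 226.13628686]
```

View pics/c5.png

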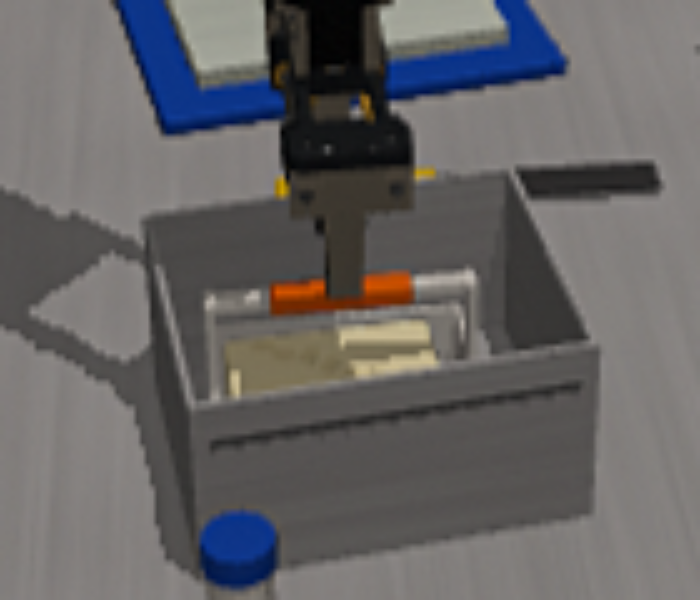

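The near finger, at crop (345,295), is in front of the middle of the orange grip (270–412). I'll descend and close, with a longer wait this time.

>>> servo_tool(steps=[[100,0,0.01,-0.07,0,0,0],[100,0,0,-0.1,0,0,0],[100,0,0,-0.1,0,0,0],[100,0,0,-0.1,0,0,0],[100,0,0,-0.08,0,0,0],[100,0,0,-0.05,0,0,0],[100,0,0,-0.02,0,0,0],[100,0,0,0,0,0,0],[100,0,0,0,0,0,0]])

```text
clock: 15.87
tool_pos: [0.4365, -0.2346, 0.0847]
tool_rot: [[0.0, 0.999, 0.038], [-0.0, 0.038, -0.999], [-1.0, 0.0, 0.0]]
force: [0.9, -0.3, 0.6]
width: 0.608
```

>>> servo_tool(steps=[[255,0,0,0,0,0,0],[255,0,0,0,0,0,0],[255,0,0,0,0,0,0],[255,0,0,0,0,0,0],[255,0,0,0,0,0,0],[255,0,0,0,0,0,0],[255,0,0,0,0,0,0],[255,0,0,0,0,0,0],[255,0,0,0,0,0,0],[255,0,0,0,0,0,0],[255,0,0,0,0,0,0],[255,0,0,0,0,0,0]])

```text
clock: 16.87
tool_pos: [0.4365, -0.2347, 0.0847]
tool_rot: [[0.0, 0.999, 0.038], [-0.0, 0.038, -0.999], [-1.0, 0.0, 0.0]]
force: [0.4, -2.4, -0.8]
width: 0.17
```

>>> servo_tool(steps=[[255,0,0,0.02,0,0,0],[255,0,0,0.03,0,0,0],[255,0,0,0.04,0,0,0],[255,0,0,0.06,0,0,0],[255,0,0,0.06,0,0,0],[255,0,0,0.04,0,0,0],[255,0,0,0.02,0,0,0],[255,0,0,0,0,0,0]])

```text
clock: 17.53
tool_pos: [0.4367, -0.2347, 0.1069]
tool_rot: [[0.001, 0.999, 0.038], [-0.001, 0.038, -0.999], [-1.0, 0.001, 0.001]]
force: [0.7, 0.2, -5.1]
width: 0.169
```

```bash
python3 - <<'E'
from h import *
s=sense();print(s['tool_pos'],s['force'],s['ft_torque'],s['width'])
E
```

```text
[ 0.43672388 -0.23468454  0.10688118] [ 0.67712872  0.21474591 -5.07761024] [ 0.04653896 -0.05422451 -0.00951113] 0.16933159326271818
```

The load is 5.1 N, which fits basket plus cheese, and the moment is small. Lifting on.

>>> servo_tool(steps=[[255,0,0,0.04,0,0,0],[255,0,0,0.08,0,0,0],[255,0,0,0.12,0,0,0],[255,0,0,0.15,0,0,0],[255,0,0,0.15,0,0,0],[255,0,0,0.15,0,0,0],[255,0,0,0.15,0,0,0],[255,0,0,0.15,0,0,0],[255,0,0,0.15,0,0,0],[255,0,0,0.15,0,0,0],[255,0.01,-0.01,0.15,0,0,0],[255,0.02,-0.02,0.15,0,0,0]])

```text
clock: 18.53
tool_pos: [0.4388, -0.2368, 0.2346]
tool_rot: [[0.0, 0.999, 0.038], [0.0, 0.038, -0.999], [-1.0, 0.0, -0.0]]
force: [-0.2, 0.0, -4.9]
width: 0.167
```

>>> servo_tool(steps=[[255,0.03,-0.02,0.12,0,0,0],[255,0.03,-0.02,0.1,0,0,0],[255,0.03,-0.02,0.06,0,0,0],[255,0.01,-0.01,0.03,0,0,0],[255,0,0,0,0,0,0],[255,0,0,0,0,0,0],[255,0,0,0,0,0,0]])

```text
clock: 19.12
tool_pos: [0.4464, -0.2421, 0.2573]
tool_rot: [[-0.001, 0.999, 0.038], [0.001, 0.038, -0.999], [-1.0, -0.001, -0.001]]
force: [0.2, -1.0, -5.5]
width: 0.167
```

```bash
python3 - <<'E'
from h import *
save('side','s6');a=cv2.imread('pics/s6.png')
s=sense();print(s['tool_pos'],s['force'],s['ft_torque'],s['width'])
cv2.imwrite('pics/c6.png',cv2.resize(a[130:330,180:400],None,fx=3,fy=3))
# basket floor corners if held rigidly: underside = tcp z -0.0807
p=s['tool_pos'];b=p[2]-.0847+.004
print('underside',b,[proj('side',[p[0]+dx,p[1]-.053,b]).round(1).tolist() for dx in(-.075,.075)])
E
```

```text
[ 0.44640691 -0.24204609  0.25737594] [-0.70459392 -0.48644776 -4.92919478] [ 0.06933291  0.02678142 -0.00978933] 0.16912802178667802
underside 0.17667593970722367 [[253.5, 231.0], [311.0, 227.6]]
```

View pics/c6.png

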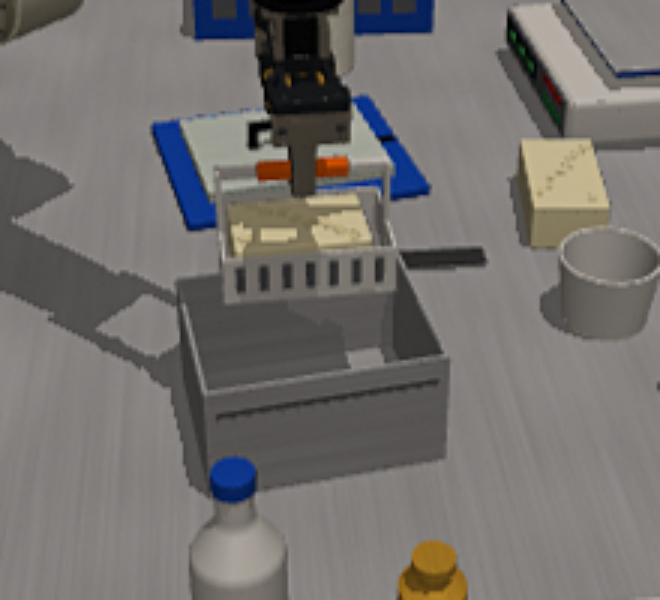

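The basket's lower corners are at crop (225,302) and (395,290), against (220,303) and (393,293) predicted for a level hold with the underside at 0.177 m. It is therefore level, about 57 mm above the rim and over the pan, with the cheese in place. Now I hold.

>>> servo_tool(steps=[[255,0,0,0,0,0,0],[255,0,0,0,0,0,0],[255,0,0,0,0,0,0],[255,0,0,0,0,0,0],[255,0,0,0,0,0,0],[255,0,0,0,0,0,0],[255,0,0,0,0,0,0],[255,0,0,0,0,0,0],[255,0,0,0,0,0,0],[255,0,0,0,0,0,0],[255,0,0,0,0,0,0],[255,0,0,0,0,0,0]])

```text
clock: 20.17
tool_pos: [0.4468, -0.2424, 0.2582]
tool_rot: [[0.0, 0.999, 0.038], [0.0, 0.038, -0.999], [-1.0, 0.0, -0.0]]
force: [0.3, 0.2, -6.4]
width: 0.17
```

>>> servo_tool(steps=[[255,0,0,0,0,0,0],[255,0,0,0,0,0,0],[255,0,0,0,0,0,0],[255,0,0,0,0,0,0],[255,0,0,0,0,0,0],[255,0,0,0,0,0,0],[255,0,0,0,0,0,0],[255,0,0,0,0,0,0],[255,0,0,0,0,0,0],[255,0,0,0,0,0,0],[255,0,0,0,0,0,0],[255,0,0,0,0,0,0]])

```text
clock: 21.17
tool_pos: [0.4468, -0.2424, 0.2582]
tool_rot: [[-0.0, 0.999, 0.038], [0.0, 0.038, -0.999], [-1.0, -0.0, -0.0]]
force: [-0.2, -0.4, -5.3]
width: 0.168
```

>>> servo_tool(steps=[[255,0,0,0,0,0,0],[255,0,0,0,0,0,0],[255,0,0,0,0,0,0],[255,0,0,0,0,0,0],[255,0,0,0,0,0,0],[255,0,0,0,0,0,0],[255,0,0,0,0,0,0],[255,0,0,0,0,0,0],[255,0,0,0,0,0,0],[255,0,0,0,0,0,0],[255,0,0,0,0,0,0],[255,0,0,0,0,0,0]])

```text
clock: 22.17
tool_pos: [0.4468, -0.2424, 0.2582]
tool_rot: [[-0.0, 0.999, 0.038], [0.0, 0.038, -0.999], [-1.0, -0.0, -0.0]]
force: [0.1, 0.2, -6.1]
width: 0.169
```

>>> servo_tool(steps=[[255,0,0,0,0,0,0],[255,0,0,0,0,0,0],[255,0,0,0,0,0,0],[255,0,0,0,0,0,0],[255,0,0,0,0,0,0],[255,0,0,0,0,0,0]])

```text
clock: 22.67
tool_pos: [0.4468, -0.2424, 0.2582]
tool_rot: [[-0.0, 0.999, 0.038], [0.0, 0.038, -0.999], [-1.0, -0.0, -0.0]]
force: [0.8, 0.4, -5.4]
width: 0.167
```

```bash
python3 - <<'E'
from h import *
save('side','s7'); a=cv2.imread('pics/s7.png').astype(int);b=cv2.imread('pics/s6.png').astype(int)
d=np.abs(a-b).max(2)[130:330,180:400]; print('changed px since hold began',(d>50).sum())
s=sense();print(s['clock'],s['tool_pos'],s['force'],s['width'])
print(close_job())
E
```

```text
changed px since hold began 19
22.7167 [ 0.44680958 -0.24241992  0.25821819] [ 0.21064818 -0.00798    -5.17223859] 0.16850853114712758
the job is handed in; nothing more can be done
None
```

The job is done and handed in at 22.7 s, with the arm still holding the basket over the pan.

- **Cover:** I lowered it onto the board until it touched, at about 6 N, then released it. The top view showed it handle up in the middle of the board, with an even blue margin all round.
- **Basket:** I lifted it with the cheese inside and held it for about 3.5 s over the middle of the pan. Its underside was about 57 mm above the rim.
- **Last checks:** The tool position and grip opening did not change during the hold, and the load stayed at about 5–6 N. The basket's lower corners in the side view matched a level hold within about 2 pixels. Only 19 pixels around the basket changed between the start and end of the hold.
- **What went off plan:** I began lifting the cover before the fingers had fully closed, so they gripped the bar about 8 mm nearer the fingertips than intended. It was held level with no visible slip.
- **Not checked:** I did not measure the other things on the table at the end; those in view looked undisturbed in the pictures.

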